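# Setting blocks back in their rack, retaining slide home

## Robot

A 6-joint arm with a two-finger parallel gripper is mounted at the origin on a cart in front of the work surface, level with it; the furniture and walls round the work are solid. World frame = base frame: x ahead of the robot, y to its left, z up, the work surface at z = 0. Lengths are in m, angles in rad, forces in N, time in s.
With the tool pointing down it reaches from about 0.375 to 0.9 m from the base axis. Payload 3.1 kg.
Tool frame: the origin (TCP) lies between the finger pads; the fingertips stand 19 mm ahead of it and the grasp point (between the pads) is the TCP; z points along the fingers, y is the line along which they close (so a half turn about z gives the same grasp; the last joint's range is limited). The gripper opens to 87 mm and grips with 3 to 60 N. Pads are 19 mm wide; open, the fingers measure 117 mm over their backs; the gripper's body (75 mm by 190 mm) begins 51 mm behind the grasp point.
Start: joints at [-1.415, 0.527, 1.433, -0, 1.181, -0.178], TCP at [0.205, -0.59, 0.21] pointing down, gripper open.
Joint ranges: [-3.08, 3.08], [-0.75, 2.2], [0.22, 2.44], [-1.43, 4.57], [0, 2.65], [-2.85, 2.85]. Speed limits (rad/s): [2.79, 2.79, 3.14, 3.14, 3.14, 3.14].

## Interface

Orientations are given as a unit quaternion [x, y, z, w].
In Python, from rig import telemetry, viewer, hand_in gives the robot as it stands. The module is installed in compiled form; this text tells all that it offers.
- The arm moves only by the shell command python3 -m creep 'ROWS' [FORCE]. ROWS is JSON, a list of rows, each an object with "translation": the shift along the tool's x, y, z in mm, a list of three; "roll": the turn about the tool's z in degrees; "gripper": the finger opening in mm, from 0 to 87. In form: [{"translation": [tx, ty, tz], "roll": roll, "gripper": gripper}, ...]. A call has 1 to 5 rows; each row is the pose to reach, as a shift and turn from the pose commanded when the call began, along the tool's axes at that moment; what a row does not reach only later rows make up. A row lasts 1/12 s, in which the tool goes at most 41.7 mm and 7.16 degrees, less where a joint would pass 70% of its speed; a pose out of reach is approached as far as the arm can. A call with a gripper value outside its range is refused whole. The fingers move at their own pace and stop on an object; FORCE is the grip in N (left out, the last holds). Time passes only in rows, so rows that repeat a pose let the fingers close. It gives the time, the measured TCP pose, the force, the opening and the grip force at its end, in the units of the state.
- telemetry.get_obs(): the state, without advancing time (a new reading comes with each control period).
- viewer.camera(name): name is "scene" or "top"; returns the picture (420x560x3 uint8, blue, green, red); there is no depth.
- viewer.camera_info(name): a dict with "intrinsics" (3x3 intrinsics, pixels), "rvec" (rotation vector, rad) and "tvec" (3), from world to camera coordinates, as OpenCV has them. Camera axes: x right, y down, z forward; pixel columns grow to the right and rows downward; lengths in m; the calibration is good to about 2 mm. A picture is of the moment at which its call begins. camera_info takes no time and is no camera call.
- hand_in(): hands the job in; it is judged then, once.
Trained networks look in the newest picture that a camera, given by its name, has taken for a name from the list of things; names that differ only in an ending like _2 or _b are one class to them, and where a whole thing is asked for, a point or a joint stands for the part that bears it (a point fixed in the world has none). Each returns a list of dicts, best first, with "p" (0 to 1); they miss things now and then, are a little off and sometimes report something else, mostly with a low value. They report only what shows in the picture. A call takes as long as a camera call.
- viewer.recognise(camera, thing): "bbox" ([left, top, width, height] in pixels, round what is visible of it).
The state is a dict: "time": time; "q": joint angles; "joint_velocities": joint speeds; "joint_torque": joint torques, N m; "position": TCP position; "tool_rot": TCP orientation; "ft_force": force on the tool from outside, world axes, zero at the start; "moment": the same for the moment, N m; "grip_width": finger opening in m; "grip_force": force on a finger pad.
Only numpy, scipy, OpenCV 4.12 (cv2) and the standard library are available. Lean on these libraries where they do the work, as an engineer would, in place of code of your own. Each camera call takes 0.05 s, during which the arm holds its last target. There are 200 camera calls.

## Task

Put the red and the yellow setting block back into their own slots of the rack, each in the slot behind the label plate of its colour, lying flat on the slot floor with its low toe pointing away from the robot like the blue one. Then slide the orange-gripped retaining slide to the left, all the way to its end stop, so that its tabs hold down the toes. Leave the blue block in its slot, and leave the bottle, caps and screwdriver beside the rack where they are.

Things in the scene. Friction and masses are not known exactly. Their poses are not given: they have to be found in the camera images.
- rack: Fixed storage rack: black base plate 205 x 256 x 8 mm with three open-topped slots side by side, 72 mm apart, running along x, each framed by aluminium rails 10 mm high (inside 32 mm wide, 116 mm long). Origin at table height; the middle slot's centre is at x = -5 mm, y = 0. x points away from the robot along the slots, y along the row, z up.
- lock (a joint): Retaining slide: steel bar along the slots' far end with three 18 mm wide tabs, 31 to 36 mm above the table. 0 m = open (each tab 36 mm to -y of a slot's middle), 0.036 = end stop, locked (tabs over the blocks' toes). Grows towards the rack's +y (left seen from the robot). Moves with 2 N, stays where left. Tabs pass over toes, not over the tall part of a block.
- lock_grip (a point): Middle of the slide's orange ribbed upright grip, 14 mm thick (rack's x), 26 mm long (rack's y). Its top is 12 mm above this point, its foot (on the bar) 22 mm below. This point is 60 mm above the table and moves with the slide; axes as the rack's.
- red_block: Red setting block: aluminium, 110 mm long (x), 26 wide (y), 0.2 kg. Tall part 44 mm high from x = -55 to +21, its top 10 mm red plastic with 1 black dot; low toe 12 mm high from x = +21 to +55. Grip across the width at x = -17. Origin: centre of the underside of the 110 x 26 footprint; x points to the toe, z up. Lies upright on the table beside the rack.
- red_block_toe (a point): End of the toe of the red block, at underside height, 55 mm along +x from its origin.
- red_label: Red label plate, 30 x 44 x 4 mm, 1 black dot, fixed at the robot's end of the red block's slot. Its origin is not on the plate but 84 mm to +x of it: the centre of the slot's floor, 8 mm above the table, where the block's origin belongs. Axes as the rack's. Rails rise 10 mm above the floor. The labels' order on the rack varies.
- red_slot_toe (a point): Point on the floor of the red slot, 55 mm along +x from its centre, where the end of the toe belongs.
- yellow_block: Yellow setting block: aluminium, 110 mm long (x), 26 wide (y), 0.2 kg. Tall part 44 mm high from x = -55 to +21, its top 10 mm yellow plastic with 2 black dots; low toe 15 mm high from x = +21 to +55. Grip across the width at x = -17. Origin: centre of the underside of the 110 x 26 footprint; x points to the toe, z up. Lies upright on the table beside the rack.
- yellow_block_toe (a point): End of the toe of the yellow block, at underside height, 55 mm along +x from its origin.
- yellow_label: Yellow label plate, 30 x 44 x 4 mm, 2 black dots, fixed at the robot's end of the yellow block's slot. Its origin is not on the plate but 84 mm to +x of it: the centre of the slot's floor, 8 mm above the table, where the block's origin belongs. Axes as the rack's. Rails rise 10 mm above the floor. The labels' order on the rack varies.
- yellow_slot_toe (a point): Point on the floor of the yellow slot, 55 mm along +x from its centre, where the end of the toe belongs.
- blue_block: Blue setting block: aluminium, 110 mm long (x), 26 wide (y), 0.2 kg. Tall part 44 mm high from x = -55 to +21, its top 10 mm blue plastic with 3 black dots; low toe 18 mm high from x = +21 to +55. Grip across the width at x = -17. Origin: centre of the underside of the 110 x 26 footprint; x points to the toe, z up. Lies in its slot.
- blue_block_toe (a point): End of the toe of the blue block, at underside height, 55 mm along +x from its origin.
- blue_label: Blue label plate, 30 x 44 x 4 mm, 3 black dots, fixed at the robot's end of the blue block's slot. Its origin is not on the plate but 84 mm to +x of it: the centre of the slot's floor, 8 mm above the table, where the block's origin belongs. Axes as the rack's. Rails rise 10 mm above the floor. The labels' order on the rack varies.
- blue_slot_toe (a point): Point on the floor of the blue slot, 55 mm along +x from its centre, where the end of the toe belongs.
- bottle: Bystander: black bottle standing on the table, 58 mm in diameter, 281 mm high; origin at the centre of its underside.
- screwdriver: Bystander: black-handled screwdriver lying on the table, 101 x 164 x 25 mm; origin at the centre of its underside.
- cap_l0: Bystander: black bottle cap on the table, 37 mm in diameter, 26 mm high; origin at the centre of its underside.
- cap_l1: Bystander: black bottle cap on the table, 37 mm in diameter, 26 mm high; origin at the centre of its underside.

How it is judged:
On the way, in this order (a step that is already met when the one before it is completed fails the run):
1. the red, yellow and blue blocks all lie flat in their own slots, toes away from the robot, with the retaining slide still open (below 15 mm) (horizontal distance between red_block and red_label below 0.006 m and z of red_block in the frame of red_label between -0.003 and 0.003 m and horizontal distance between red_block_toe and red_slot_toe below 0.008 m and angle between each of red_block, yellow_block, blue_block's own z axis and vertical below 0.06 rad and horizontal distance between yellow_block and yellow_label below 0.006 m and z of yellow_block in the frame of yellow_label between -0.003 and 0.003 m and horizontal distance between yellow_block_toe and yellow_slot_toe below 0.008 m and horizontal distance between blue_block and blue_label below 0.006 m and z of blue_block in the frame of blue_label between -0.003 and 0.003 m and horizontal distance between blue_block_toe and blue_slot_toe below 0.008 m and value of joint lock below 0.015 m), for 0.2 s.
2. the retaining slide is at its end stop (value of joint lock above 0.033 m), for 0.2 s.
At the end, for the whole second after the job is handed in: Each of the three blocks lies at rest in the slot of its own colour: origin within 6 mm horizontally and 3 mm in height of the slot's centre on its floor, toe end within 8 mm of the slot's toe point, upright within 0.06 rad; and the retaining slide is within 3 mm of its end stop (above 33 of 36 mm) (horizontal distance between red_block and red_label below 0.006 m and z of red_block in the frame of red_label between -0.003 and 0.003 m and horizontal distance between red_block_toe and red_slot_toe below 0.008 m and angle between each of red_block, yellow_block, blue_block's own z axis and vertical below 0.06 rad and horizontal distance between yellow_block and yellow_label below 0.006 m and z of yellow_block in the frame of yellow_label between -0.003 and 0.003 m and horizontal distance between yellow_block_toe and yellow_slot_toe below 0.008 m and horizontal distance between blue_block and blue_label below 0.006 m and z of blue_block in the frame of blue_label between -0.003 and 0.003 m and horizontal distance between blue_block_toe and blue_slot_toe below 0.008 m and value of joint lock above 0.033 m and linear speed of each of red_block, yellow_block, blue_block below 0.02 m/s); the robot touches nothing.
It fails at once if the bottle is moved more than 30 mm or upset (distance of bottle from where it was at the start of the episode above 0.03 m or angle between bottle's own z axis and vertical above 0.5 rad).
It fails at once if the screwdriver is moved more than 30 mm or upset (distance of screwdriver from where it was at the start of the episode above 0.03 m or angle between screwdriver's own z axis and vertical above 0.5 rad).
It fails at once if the first cap is moved more than 30 mm or upset (distance of cap_l0 from where it was at the start of the episode above 0.03 m or angle between cap_l0's own z axis and vertical above 0.5 rad).
It fails at once if the second cap is moved more than 30 mm or upset (distance of cap_l1 from where it was at the start of the episode above 0.03 m or angle between cap_l1's own z axis and vertical above 0.5 rad).
It fails at once if the blue block is moved more than 15 mm (distance of blue_block from where it was at the start of the episode above 0.015 m).
It also fails if it takes over 66 s, if anything falls off the work surface, if the arm or the gripper's body presses on something with over 40 N, if the wrist force passes 120 N, or if a joint passes its speed limit or range.

## Working session

There is one attempt and no reset: what is moved stays moved. The work goes in short steps, Python scripts to look and compute and a shell command to move; the robot and the scene stay as the last step left them, time stands still between calls to the robot, and variables do not carry over. Pictures are saved under pics/ and viewed, at most 10 in all, crops included, and the job is handed in when it is done.

```bash
mkdir -p pics
python3 - <<'E'
from rig import telemetry, viewer
import cv2,json
for c in("scene","top"):
    im=viewer.camera(c); cv2.imwrite(f"pics/{c}0.png",im)
    i=viewer.camera_info(c); print(c,i)
    for t in("red_block","yellow_block","blue_block","red_label","yellow_label","blue_label","lock_grip","rack","bottle","screwdriver","cap_l0"):
        print(t,[(d["bbox"],round(d["p"],2)) for d in viewer.recognise(c,t)][:3])
o=telemetry.get_obs();print(o["time"],o["position"],o["tool_rot"],o["q"])
E
```

```text
scene {'intrinsics': array([[444.90172238,   0.        , 290.90665895],
       [  0.        , 444.90172238, 218.4295196 ],
       [  0.        ,   0.        ,   1.        ]]), 'rvec': array([ 0.65185583, -2.68257199,  1.07833769]), 'tvec': array([0.5158957 , 0.24431435, 1.15999237])}
red_block [([241.2, 295.5, 39.2, 17.7], 0.89)]
yellow_block []
blue_block [([266.3, 234.5, 41.5, 19.5], 0.74), ([255.6, 191.7, 41.0, 48.9], 0.7)]
red_label []
yellow_label [([322.7, 215.3, 13.3, 12.5], 0.49), ([267.3, 234.9, 39.2, 22.1], 0.31)]
blue_label [([307.3, 248.3, 17.4, 16.8], 0.43)]
lock_grip [([259.5, 190.5, 38.6, 52.3], 0.71)]
rack [([247.7, 188.9, 89.9, 82.7], 0.98)]
bottle [([190.9, 196.0, 33.7, 83.4], 0.67), ([260.9, 192.8, 34.9, 48.9], 0.24)]
screwdriver [([274.7, 166.7, 47.5, 17.0], 0.54)]
cap_l0 [([196.6, 278.2, 17.3, 15.8], 0.71), ([197.8, 292.8, 14.8, 21.7], 0.67)]
top {'intrinsics': array([[407.39130804,   0.        , 284.75895052],
       [  0.        , 407.39130804, 208.70902875],
       [  0.        ,   0.        ,   1.        ]]), 'rvec': array([ 2.13536321, -2.1735855 ,  0.121778
[... 187 characters left out ...]
4.1, 41.8], 0.85)]
red_label [([278.0, 246.2, 20.3, 14.0], 0.67)]
yellow_label [([305.0, 243.5, 22.0, 13.9], 0.49)]
blue_label [([251.4, 249.8, 16.1, 12.2], 0.47)]
lock_grip [([238.0, 175.0, 93.2, 28.1], 0.79), ([244.8, 201.7, 16.8, 44.7], 0.73)]
rack [([226.9, 173.0, 114.8, 94.0], 0.98)]
bottle [([142.2, 127.9, 54.0, 52.9], 0.84), ([249.9, 251.5, 18.9, 14.8], 0.72)]
screwdriver [([344.5, 159.3, 59.8, 40.7], 0.84)]
cap_l0 [([137.6, 176.9, 21.7, 14.2], 0.6), ([158.1, 166.1, 17.2, 15.0], 0.58)]
1.2 [ 0.20537645 -0.59027803  0.21045586] [9.86024570e-01 1.66599964e-01 1.33284961e-06 3.01416471e-06] [-1.41451783e+00  5.27498232e-01  1.43268001e+00  2.95355834e-06
  1.18140842e+00 -1.78483485e-01]
```

Run:
```python
import cv2
a=cv2.imread("pics/top0.png");b=cv2.imread("pics/scene0.png")
cv2.imwrite("pics/topc.png",cv2.resize(a[120:310,130:420],(800,524),interpolation=cv2.INTER_CUBIC))
cv2.imwrite("pics/scenec.png",cv2.resize(b[150:340,180:400],(695,600),interpolation=cv2.INTER_CUBIC))
```

```text
(no output)
```

View pics/topc.png

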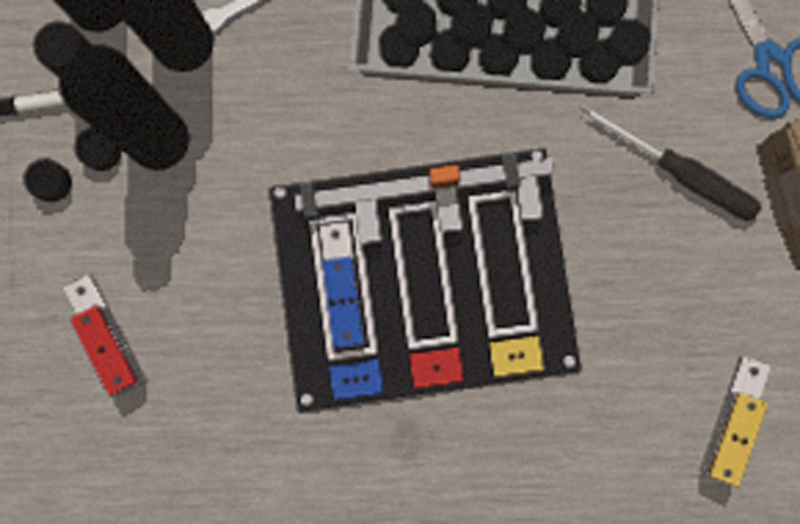

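View pics/scenec.png

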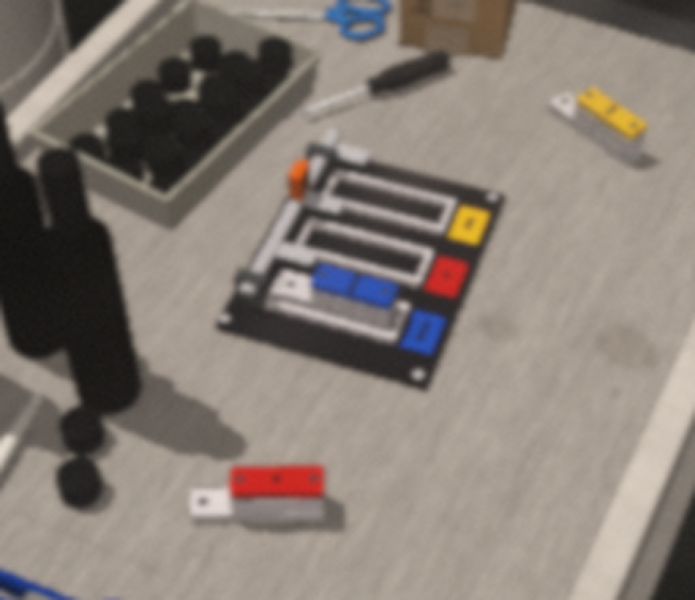

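Top view: slots from left (+y) to right are blue, red, yellow. The slide is open (grip at about (291,183) in the full picture). The red block is on the left at about (166,246) and the yellow on the right at about (398,277), both with toes away from the robot. I'll fit the coloured boxes in both views.

```bash
cat > h.py <<'E'
import cv2,numpy as np
from rig import telemetry,viewer
from scipy.optimize import minimize
from scipy.spatial.transform import Rotation as R
HUE={"red":(174,8),"yellow":(18,34),"blue":(100,122),"orange":(6,14)}
def cams():
    D={}
    for c in("scene","top"):
        D[c]=(viewer.camera(c),viewer.camera_info(c))
    return D
def mask(im,col):
    h,s,v=cv2.split(cv2.cvtColor(im,cv2.COLOR_BGR2HSV)); a,b=HUE[col]
    ok=(h>=a)&(h<=b) if a<b else (h>=a)|(h<=b)
    m=(ok&(s>95)&(v>60)).astype(np.uint8)
    return m
def proj(i,P): return cv2.projectPoints(np.float64(P),i["rvec"],i["tvec"],i["intrinsics"],None)[0][:,0]
def box(lo,hi): return np.array([[x,y,z] for x in(lo[0],hi[0]) for y in(lo[1],hi[1]) for z in(lo[2],hi[2])])
def hull(i,B,p): # p=x,y,yaw,z
    c,s=np.cos(p[2]),np.sin(p[2])
    W=np.c_[p[0]+c*B[:,0]-s*B[:,1],p[1]+s*B[:,0]+c*B[:,1],B[:,2]+p[3]]
    return cv2.convexHull(proj(i,W).astype(np.float32))
S=6
def fit(D,items,p0,names=("scene","top"),freez=True):
    """items: list of (colour, box, search pad px)"""
    T=[]
    for c in names:
        im,i=D[c]
        for col,B in items:
            h=hull(i,B,p0)[:,0]; x0,y0=np.int32(h.min(0)-14); x1,y1=np.int32(h.max(0)+14)
            x0,y0=max(x0,0),max(y0,0)
            sub=cv2.resize(im[y0:y1,x0:x1],None,fx=S,fy=S,interpolation=cv2.INTER_CUBIC)
            m=mask(sub,col); m=cv2.morphologyEx(m,cv2.MORPH_CLOSE,np.ones((25,25)))
            n,l,st,_=cv2.connectedComponentsWithStats(m)
            if n<2: print("none",c,col); continue
            m=(l==1+st[1:,4].argmax()).astype(np.uint8)
            T.append((i,B,np.array([x0,y0]),m))
    def cost(q):
        p=np.array([q[0],q[1],q[2],q[3] if freez else p0[3]]); e=0
        for i,B,o,m in T:
            h=(hull(i,B,p)[:,0]-o+.5)*S-.5
            r=np.zeros_like(m); cv2.fillConvexPoly(r,np.int32(np.round(h*16)),1,shift=4)
            e+=np.count_nonzero(r!=m)/max(1,m.sum())
        return e/len(T)
    best=None
    for k in (1,.4):
        st=np.array(p0 if best is None else best.x,float)
        sim=np.array([st]+[st+d for d in np.diag([.01,.01,.12,.006])*k])
        best=minimize(cost,st,method="Nelder-Mead",options=dict(initial_simplex=sim,xatol=1e-5,fatol=1e-5,maxiter=500))
    return best.x,best.fun
def back(i,uv,z):
    Rm=cv2.Rodrigues(i["rvec"])[0]; K=i["intrinsics"]
    d=Rm.T@np.linalg.inv(K)@[uv[0],uv[1],1]; o=-Rm.T@i["tvec"]
    return o+d*(z-o[2])/d[2]
PL=box((-.055,-.013,.034),(.021,.013,.044))
LB=box((-.015,-.022,.008),(.015,.022,.012))
def lab(dy): return LB+np.array([-.089,dy,0])
E
python3 - <<'E'
from h import *
D=cams(); i=D["top"][1]
g=lambda a,b,z:back(i,(np.array(a)/2.7586+[130,120]),z)
for col,t,h in(("red",(85,290),(102,350)),("yellow",(752,372),(740,440))):
    a,b=g(t,0,.014),g(h,0,.044); d=a-b; yaw=np.arctan2(d[1],d[0])
    o=b[:2]+.017*np.array([np.cos(yaw),np.sin(yaw)])
    for n in(("scene","top"),("top",)):
        x,f=fit(D,[(col,PL)],[*o,yaw,0],n,len(n)>1); print(col,n,x.round(4),round(f,3))
dots=[g(p,0,.012) for p in((357,380),(436,367),(516,356))]
d=dots[0]-dots[2]; yaw=np.arctan2(-d[0],d[1]); print("lab",np.round(dots,4))
o=dots[1][:2]+.089*np.array([np.cos(yaw),np.sin(yaw)])
its=[("blue",lab(.072)),("red",lab(0)),("yellow",lab(-.072))]
for n in(("scene","top"),("top",),("scene",)):
    x,f=fit(D,its,[*o,yaw,0],n,len(n)>1);print("rack",n,x.round(4),round(f,3))
for c,s,n in(("blue",.072,"blueblk"),):
    x,f=fit(D,[("blue",PL)],[o[0]-.005*np.cos(yaw)-.072*np.sin(yaw),o[1]+.072*np.cos(yaw),yaw,.008]);print(n,x.round(4),f)
# corner screws & grip
for p in((279,192),(537,156),(570,362),(306,400)): print("screw",g(p,0,.009).round(4))
print("grip",g((444,176),0,.072).round(4))
E
```

```text
red ('scene', 'top') [0.5284 0.2681 0.4888 0.0014] 0.073
red ('top',) [0.5281 0.2683 0.4832 0.003 ] 0.062
yellow ('scene', 'top') [ 4.434e-01 -2.916e-01 -3.997e-01  4.000e-04] 0.072
yellow ('top',) [ 0.443  -0.2917 -0.3796  0.0033] 0.067
lab [[ 0.4827  0.0413  0.012 ]
 [ 0.4929 -0.029   0.012 ]
 [ 0.5014 -0.1002  0.012 ]]
rack ('scene', 'top') [ 0.5812 -0.0168  0.1276  0.0023] 0.14
rack ('top',) [ 0.5813 -0.0168  0.1288  0.0032] 0.073
rack ('scene',) [ 0.5826 -0.0165  0.1242  0.0015] 0.207
blueblk [0.5676 0.0533 0.1371 0.0097] 0.12956359112675173
screw [0.6535 0.1108 0.009 ]
screw [ 0.6823 -0.1244  0.009 ]
screw [ 0.4953 -0.1483  0.009 ]
screw [0.4658 0.087  0.009 ]
grip [ 0.6538 -0.0388  0.072 ]
```

```bash
cat > go.py <<'E'
# usage: go.py x y z yaw -> tool-frame shift in mm, roll deg
import sys,numpy as np
from scipy.spatial.transform import Rotation as R
from rig import telemetry
o=telemetry.get_obs(); r=R.from_quat(o["tool_rot"]); p=np.array(o["position"])
x,y,z,yaw=map(float,sys.argv[1:5]); M=r.as_matrix()
cur=np.arctan2(M[1,0],M[0,0])
print("t",round(o["time"],2),"pos",p.round(4),"yaw",cur.round(4),"tilt",M[2,2].round(4),"w",round(o["grip_width"],4),"F",np.round(o["ft_force"],1))
print("shift",(M.T@(np.array([x,y,z])-p)*1000).round(1),"roll",np.degrees(-(yaw-cur)).round(2))
E
python3 go.py .4275 -.2852 .12 -.39
python3 - <<'E'
from h import *
D={c:viewer.camera_info(c) for c in("scene","top")}
print(back(D["scene"],(214,272),.0),back(D["top"],(183,170),.28),back(D["top"],(190,175),.2))
for c in((147,185),(165.5,174)):print(back(D["top"],c,.02))
E
```

```text
t 1.3 pos [ 0.2054 -0.5903  0.2105] yaw 0.3348 tilt -1.0 w 0.0874 F [0.1 0.4 0.5]
shift [ 310.  -215.2   90.5] roll 41.53
[0.7104089  0.22022322 0.        ] [0.64505714 0.16169299 0.28      ] [0.65234926 0.16812066 0.2       ]
[0.66717311 0.31890428 0.02      ]
[0.6941685  0.27325328 0.02      ]
```

```bash
python3 -m creep '[{"translation":[41,-29,0],"roll":7,"gripper":60},{"translation":[82,-58,4],"roll":14,"gripper":60},{"translation":[114,-80,8],"roll":21,"gripper":60},{"translation":[146,-102,12],"roll":28,"gripper":60},{"translation":[178,-124,20],"roll":35,"gripper":60}]' 30; python3 go.py .4275 -.2852 .10 -.39
```

```text
time: 1.72
position: [0.3268, -0.423, 0.1931]
tool_rot: [0.99, -0.138, 0.001, 0.001]
ft_force: [0.7, -0.4, -0.2]
grip_width: 0.0636
grip_force: 0.0
t 1.72 pos [ 0.3268 -0.423   0.1931] yaw -0.2777 tilt -1.0 w 0.0636 F [ 0.7 -0.4 -0.2]
shift [  59.  -160.3   93. ] roll 6.43
```

```bash
python3 -m creep '[{"translation":[11,-30,18],"roll":6.4,"gripper":50},{"translation":[22,-60,36],"roll":6.4,"gripper":50},{"translation":[33,-90,54],"roll":6.4,"gripper":50},{"translation":[44,-120,70],"roll":6.4,"gripper":50},{"translation":[55,-150,88],"roll":6.4,"gripper":50}]'; python3 -m creep '[{"translation":[0,0,0],"roll":0,"gripper":50},{"translation":[0,0,0],"roll":0,"gripper":50}]'; python3 go.py .4275 -.2852 .033 -.39
```

```text
time: 2.13
position: [0.42, -0.2936, 0.1043]
tool_rot: [0.982, -0.19, 0.001, 0.0]
ft_force: [0.2, -0.6, -0.5]
grip_width: 0.0505
grip_force: 0.0
time: 2.3
position: [0.4192, -0.2926, 0.1037]
tool_rot: [0.982, -0.188, -0.001, -0.001]
ft_force: [0.1, -0.0, 0.6]
grip_width: 0.0501
grip_force: 0.0
t 2.3 pos [ 0.4192 -0.2926  0.1037] yaw -0.3791 tilt -1.0 w 0.0501 F [ 0.1 -0.   0.6]
shift [ 5.2 -9.9 70.7] roll 0.62
```

```bash
python3 -m creep '[{"translation":[5,-10,10],"roll":0.6,"gripper":50},{"translation":[5,-10,30],"roll":0.6,"gripper":50},{"translation":[5,-10,50],"roll":0.6,"gripper":50},{"translation":[5,-10,70.7],"roll":0.6,"gripper":50},{"translation":[5,-10,70.7],"roll":0.6,"gripper":50}]'; python3 -m creep '[{"translation":[0,0,0],"roll":0,"gripper":20},{"translation":[0,0,0],"roll":0,"gripper":20},{"translation":[0,0,0],"roll":0,"gripper":20},{"translation":[0,0,0],"roll":0,"gripper":20},{"translation":[0,0,0],"roll":0,"gripper":20}]' 30; python3 go.py .4275 -.2852 .033 -.39
```

```text
time: 2.72
position: [0.4258, -0.2875, 0.0318]
tool_rot: [0.981, -0.196, -0.002, -0.001]
ft_force: [-0.1, 0.6, 0.2]
grip_width: 0.05
grip_force: 0.0
time: 3.13
position: [0.4278, -0.2877, 0.035]
tool_rot: [0.981, -0.195, 0.001, 0.001]
ft_force: [-0.1, 0.0, 0.7]
grip_width: 0.0252
grip_force: 0.0
t 3.13 pos [ 0.4278 -0.2877  0.035 ] yaw -0.3934 tilt -1.0 w 0.0252 F [-0.1  0.   0.7]
shift [-1.2 -2.2  2. ] roll -0.2
```

```bash
python3 -m creep '[{"translation":[0,0,0],"roll":0,"gripper":10},{"translation":[0,0,0],"roll":0,"gripper":10},{"translation":[0,0,0],"roll":0,"gripper":10},{"translation":[0,0,0],"roll":0,"gripper":10}]' 30
python3 - <<'E'
from h import *
D=cams()
for c in D: cv2.imwrite(f"pics/{c}1.png",D[c][0])
a=D["scene"][0][120:270,280:440];b=D["top"][0][180:330,310:470]
cv2.imwrite("pics/g1.png",cv2.resize(np.hstack([a,b]),(800,375),interpolation=cv2.INTER_CUBIC))
E
```

```text
time: 3.47
position: [0.4274, -0.287, 0.034]
tool_rot: [0.981, -0.195, 0.0, 0.0]
ft_force: [-0.3, 0.2, -0.0]
grip_width: 0.011
grip_force: 0.0
```

View pics/g1.png

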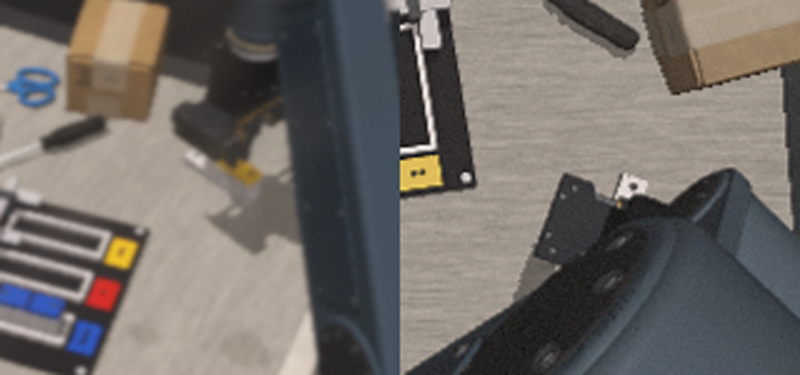

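Run:
```python
from h import *
o=telemetry.get_obs();r=R.from_quat(o["tool_rot"]).as_matrix();p=np.array(o["position"])
out=[]
for c,x0,y0 in(("scene",310,150),("top",370,220)):
    im=cv2.imread(f"pics/{c}1.png");i=viewer.camera_info(c)
    k=5; sub=cv2.resize(im[y0:y0+80,x0:x0+80],None,fx=k,fy=k,interpolation=cv2.INTER_CUBIC)
    def dr(P,col):
        for u in proj(i,P): cv2.circle(sub,tuple(np.int32(((u-[x0,y0])+.5)*k)),3,col,-1)
    dr([p],(255,0,255)); dr([p+.05*-r[:,2]],(0,255,0)); dr([p+.019*r[:,2]],(0,0,255))
    dr([p+.05*r[:,1],p-.05*r[:,1]],(255,255,0))
    for q,ps in(((.4434,-.2916,-.39,0),0),):
        h=hull(i,PL,q)[:,0]; cv2.polylines(sub,[np.int32((h-[x0,y0]+.5)*k)],True,(0,0,255))
    out.append(sub)
cv2.imwrite("pics/g2.png",np.hstack(out))
D={c:(cv2.imread(f"pics/{c}1.png"),viewer.camera_info(c)) for c in("scene","top")}
print(r.round(3))
```

```text
[[ 0.924 -0.383 -0.   ]
 [-0.383 -0.924  0.   ]
 [-0.    -0.    -1.   ]]
```

View pics/g2.png

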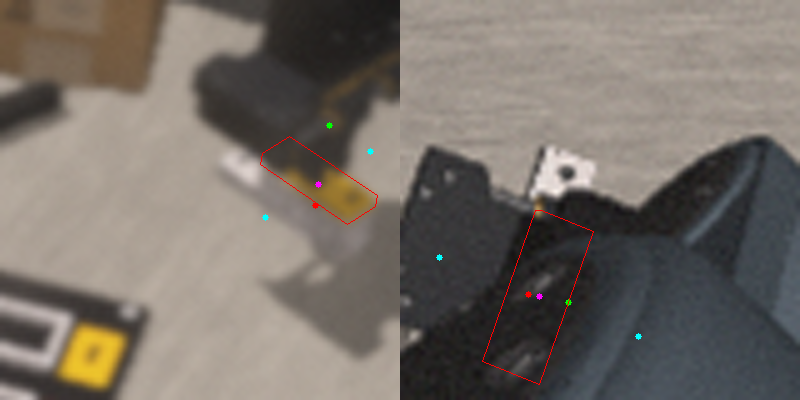

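```bash
python3 -m creep '[{"translation":[0,0,-30],"roll":0,"gripper":60},{"translation":[0,0,-60],"roll":0,"gripper":60},{"translation":[0,0,-90],"roll":0,"gripper":60},{"translation":[0,0,-90],"roll":0,"gripper":60},{"translation":[0,0,-90],"roll":0,"gripper":60}]'
python3 - <<'E'
from h import *
D=cams(); im,i=D["scene"]; cv2.imwrite("pics/scene2.png",im)
x,f=fit(D,[("yellow",PL)],[.4434,-.2916,-.39,0],("scene",),False); print(x.round(4),f)
o=telemetry.get_obs();r=R.from_quat(o["tool_rot"]).as_matrix();p=np.array(o["position"]);print(p,o["grip_width"],o["q"])
x0,y0,k=290,90,5
sub=cv2.resize(im[y0:y0+120,x0:x0+120],None,fx=k,fy=k,interpolation=cv2.INTER_CUBIC)
def dr(P,col):
    for u in proj(i,P): cv2.circle(sub,tuple(np.int32(((u-[x0,y0])+.5)*k)),4,col,-1)
w=.03
dr([p],(255,0,255)); dr([p+s*w*r[:,1]+.019*r[:,2] for s in(1,-1)],(0,0,255)); dr([p+s*.095*r[:,1]-.051*r[:,2] for s in(1,-1)],(255,255,0))
cv2.imwrite("pics/g3.png",sub)
E
```

```text
time: 3.98
position: [0.4282, -0.288, 0.1255]
tool_rot: [0.981, -0.195, 0.002, 0.001]
ft_force: [0.1, -0.2, -0.2]
grip_width: 0.0355
grip_force: 0.0
[ 0.4442 -0.292  -0.3876  0.0029] 0.0696405648267009
[ 0.42676161 -0.28653722  0.12333538] 0.04378867619145895 [-8.08939720e-01  5.09887922e-01  1.79216845e+00 -4.65539188e-06
  8.40936274e-01  1.15513723e+00]
```

View pics/g3.png

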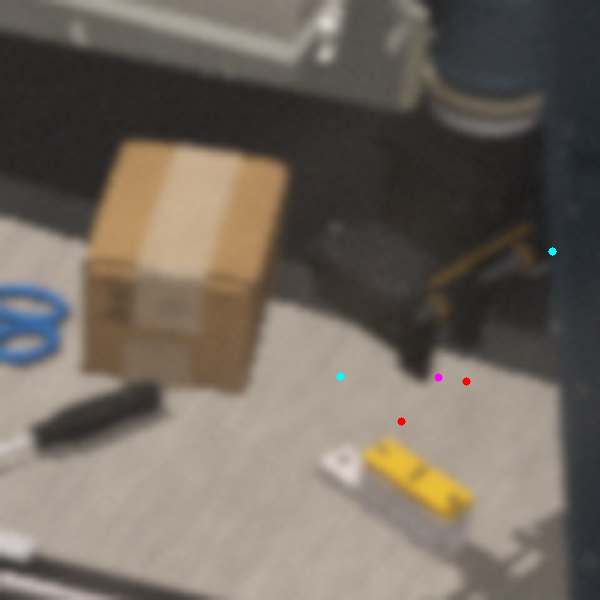

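Run:
```python
from h import *
i=viewer.camera_info("scene");o=telemetry.get_obs();r=R.from_quat(o["tool_rot"]).as_matrix();p=np.array(o["position"])
for n,s,px in(("L",-1,(418,378)),("R",1,(465,347))):
    u=np.array(px)/5-.1+[290,90]
    for w in(.022,.03): 
        b=p+s*w*r[:,1]+.019*r[:,2]
        q=[(np.hypot(*(proj(i,[b+[0,0,d]])[0]-u)),d) for d in np.arange(-.02,.08,.001)]; print(n,w,min(q), proj(i,[b])[0]-u)
print(-cv2.Rodrigues(i["rvec"])[0].T@i["tvec"])
```

```text
L 0.022 (np.float64(0.7021700410403248), np.float64(0.029000000000000043)) [-1.92462054  7.20809634]
L 0.03 (np.float64(2.2829540006347107), np.float64(0.035000000000000045)) [-3.68392204  8.28722089]
R 0.022 (np.float64(0.3975894306675309), np.float64(0.031000000000000045)) [-1.80793169  7.570727  ]
R 0.03 (np.float64(1.1189207811376112), np.float64(0.02500000000000004)) [-0.10606909  6.52683445]
[0.16911266 0.79315987 1.00683588]
```

Fingertips show at about (418,378) and (465,347) in the crop, while the projection from the state puts them some 8 px lower. The fingers really stand about 30 mm higher than reported, so they closed above the block. I'll descend further, watching the force.

```bash
python3 -m creep '[{"translation":[0,-1,30],"roll":0,"gripper":55},{"translation":[0,-1,60],"roll":0,"gripper":55},{"translation":[0,-1,85],"roll":0,"gripper":55},{"translation":[0,-1,100],"roll":0,"gripper":55},{"translation":[0,-1,108],"roll":0,"gripper":55}]'; python3 -m creep '[{"translation":[0,0,4],"roll":0,"gripper":55},{"translation":[0,0,8],"roll":0,"gripper":55}]'
```

```text
time: 4.5
position: [0.4255, -0.2841, 0.0123]
tool_rot: [0.981, -0.195, -0.003, -0.002]
ft_force: [-0.3, 0.7, 0.5]
grip_width: 0.055
grip_force: 0.0
time: 4.67
position: [0.4274, -0.2859, 0.007]
tool_rot: [0.981, -0.195, -0.001, -0.0]
ft_force: [-0.2, -0.1, 0.8]
grip_width: 0.0552
grip_force: 0.0
```

```bash
python3 -m creep '[{"translation":[0,0,0],"roll":0,"gripper":10},{"translation":[0,0,0],"roll":0,"gripper":10},{"translation":[0,0,0],"roll":0,"gripper":10},{"translation":[0,0,0],"roll":0,"gripper":10},{"translation":[0,0,0],"roll":0,"gripper":10}]' 30;python3 -m creep '[{"translation":[0,0,0],"roll":0,"gripper":10},{"translation":[0,0,0],"roll":0,"gripper":10},{"translation":[0,0,0],"roll":0,"gripper":10}]' 30
```

```text
time: 5.08
position: [0.4281, -0.2865, 0.0086]
tool_rot: [0.981, -0.195, 0.001, 0.0]
ft_force: [-0.1, 0.0, -0.2]
grip_width: 0.0295
grip_force: 0.0
time: 5.33
position: [0.428, -0.2864, 0.0085]
tool_rot: [0.981, -0.195, 0.0, 0.0]
ft_force: [-0.5, 0.2, 6.2]
grip_width: 0.0258
grip_force: 30.0
```

```bash
python3 -m creep '[{"translation":[0,0,-20],"roll":0,"gripper":10},{"translation":[0,0,-40],"roll":0,"gripper":10},{"translation":[0,0,-60],"roll":0,"gripper":10},{"translation":[0,0,-80],"roll":0,"gripper":10},{"translation":[0,0,-80],"roll":0,"gripper":10}]' 40; python3 go.py .5693 -.0912 .09 .128
```

```text
time: 5.75
position: [0.4292, -0.2876, 0.0907]
tool_rot: [0.981, -0.195, 0.003, 0.002]
ft_force: [-0.4, -0.3, -1.0]
grip_width: 0.0254
grip_force: 40.0
t 5.75 pos [ 0.4292 -0.2876  0.0907] yaw -0.3931 tilt -1.0 w 0.0254 F [-0.4 -0.3 -1. ]
shift [  54.1 -235.1    0.4] roll -29.86
```

```bash
python3 -m creep '[{"translation":[8,-35,0],"roll":-6,"gripper":10},{"translation":[16,-70,0],"roll":-12,"gripper":10},{"translation":[24,-105,0],"roll":-18,"gripper":10},{"translation":[32,-140,0],"roll":-24,"gripper":10},{"translation":[40,-175,0],"roll":-29.9,"gripper":10}]'; python3 -m creep '[{"translation":[0,0,0],"roll":0,"gripper":10},{"translation":[0,0,0],"roll":0,"gripper":10}]'; python3 go.py .5693 -.0912 .09 .128
```

```text
time: 6.17
position: [0.5316, -0.1382, 0.0865]
tool_rot: [0.998, 0.067, -0.001, -0.001]
ft_force: [-0.2, -1.3, -1.5]
grip_width: 0.0259
grip_force: 40.0
time: 6.33
position: [0.5317, -0.1377, 0.0865]
tool_rot: [0.998, 0.066, -0.001, -0.0]
ft_force: [-0.7, 0.2, -1.4]
grip_width: 0.026
grip_force: 40.0
t 6.33 pos [ 0.5317 -0.1377  0.0865] yaw 0.1322 tilt -1.0 w 0.026 F [-0.7  0.2 -1.4]
shift [ 43.4 -41.2  -3.5] roll 0.24
```

```bash
python3 -m creep '[{"translation":[22,-20,0],"roll":0.2,"gripper":10},{"translation":[43.4,-41.2,5],"roll":0.2,"gripper":10},{"translation":[43.4,-41.2,25],"roll":0.2,"gripper":10},{"translation":[43.4,-41.2,44],"roll":0.2,"gripper":10},{"translation":[43.4,-41.2,44],"roll":0.2,"gripper":10}]'; python3 -m creep '[{"translation":[0,0,0],"roll":0,"gripper":10},{"translation":[0,0,0],"roll":0,"gripper":10}]'; python3 go.py .5693 -.0912 .0165 .128
python3 - <<'E'
from h import *
D=cams()
for c in D: cv2.imwrite(f"pics/{c}3.png",D[c][0])
a=D["scene"][0][165:285,220:360]
b=D["top"][0][165:285,215:355]
cv2.imwrite("pics/g4.png",cv2.resize(np.hstack([a,b]),(800,343),interpolation=cv2.INTER_CUBIC))
x,f=fit(D,[("yellow",PL)],[.5857,-.0891,.128,.025],("scene",),True); print(x.round(4),f)
E
```

```text
time: 6.75
position: [0.5658, -0.0931, 0.04]
tool_rot: [0.998, 0.062, -0.004, -0.002]
ft_force: [-0.8, -0.5, -2.3]
grip_width: 0.0254
grip_force: 40.0
time: 6.92
position: [0.5691, -0.0945, 0.0439]
tool_rot: [0.998, 0.062, -0.0, -0.0]
ft_force: [-0.3, -0.7, -1.0]
grip_width: 0.0259
grip_force: 40.0
t 6.92 pos [ 0.5691 -0.0945  0.0439] yaw 0.1232 tilt -1.0 w 0.0259 F [-0.3 -0.7 -1. ]
shift [ 0.7 -3.2 27.4] roll -0.28
[ 0.6363 -0.1992  1.0826  0.0296] 1.0
```

View pics/g4.png

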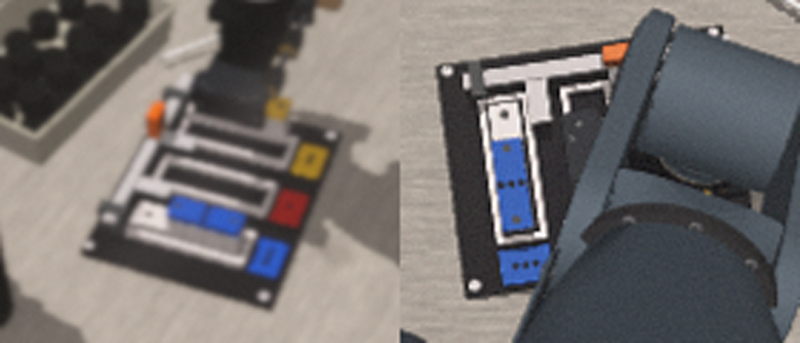

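```bash
python3 -m creep '[{"translation":[0.7,-3.2,0],"roll":-0.3,"gripper":10},{"translation":[0.7,-3.2,4],"roll":-0.3,"gripper":10},{"translation":[0.7,-3.2,8],"roll":-0.3,"gripper":10},{"translation":[0.7,-3.2,12],"roll":-0.3,"gripper":10},{"translation":[0.7,-3.2,12],"roll":-0.3,"gripper":10}]'; python3 go.py .5693 -.0912 .0165 .128
```

```text
time: 7.43
position: [0.569, -0.0899, 0.031]
tool_rot: [0.998, 0.065, -0.001, -0.0]
ft_force: [0.3, -0.3, -1.1]
grip_width: 0.0257
grip_force: 40.0
t 7.43 pos [ 0.569  -0.0899  0.031 ] yaw 0.1304 tilt -1.0 w 0.0257 F [ 0.3 -0.3 -1.1]
shift [ 0.1  1.3 14.5] roll 0.14
```

```bash
python3 -m creep '[{"translation":[0,1,3],"roll":0,"gripper":10},{"translation":[0,1,5],"roll":0,"gripper":10},{"translation":[0,1,7],"roll":0,"gripper":10},{"translation":[0,1,9],"roll":0,"gripper":10}]'; python3 -m creep '[{"translation":[0,0,2],"roll":0,"gripper":10},{"translation":[0,0,4],"roll":0,"gripper":10},{"translation":[0,0,4],"roll":0,"gripper":10}]'; python3 go.py .5693 -.0912 .0165 .128
```

```text
time: 7.77
position: [0.5699, -0.0912, 0.0226]
tool_rot: [0.998, 0.065, -0.0, -0.0]
ft_force: [-0.0, 0.1, -0.6]
grip_width: 0.026
grip_force: 40.0
time: 8.02
position: [0.5696, -0.0911, 0.0185]
tool_rot: [0.998, 0.065, -0.0, -0.0]
ft_force: [-0.2, 0.1, -2.0]
grip_width: 0.0261
grip_force: 40.0
t 8.02 pos [ 0.5696 -0.0911  0.0185] yaw 0.1303 tilt -1.0 w 0.0261 F [-0.2  0.1 -2. ]
shift [-0.3  0.1  2. ] roll 0.13
```

```bash
python3 -m creep '[{"translation":[0,0,1],"roll":0,"gripper":10},{"translation":[0,0,2],"roll":0,"gripper":10},{"translation":[0,0,2],"roll":0,"gripper":10}]'
```

```text
time: 8.27
position: [0.5698, -0.0911, 0.0168]
tool_rot: [0.998, 0.065, -0.0, -0.0]
ft_force: [-0.6, 0.6, -2.5]
grip_width: 0.0259
grip_force: 40.0
```

```bash
python3 -m creep '[{"translation":[0,0,0],"roll":0,"gripper":34},{"translation":[0,0,0],"roll":0,"gripper":34},{"translation":[0,0,0],"roll":0,"gripper":34},{"translation":[0,0,-10],"roll":0,"gripper":40},{"translation":[0,0,-30],"roll":0,"gripper":40}]'; python3 -m creep '[{"translation":[0,0,-35],"roll":0,"gripper":50},{"translation":[0,0,-60],"roll":0,"gripper":60},{"translation":[-10,-35,-70],"roll":0,"gripper":60},{"translation":[-20,-70,-70],"roll":-5,"gripper":60},{"translation":[-30,-105,-70],"roll":-12,"gripper":60}]'; python3 go.py .513 .260 .10 .486
```

```text
time: 8.68
position: [0.5682, -0.0906, 0.0458]
tool_rot: [0.998, 0.065, -0.002, -0.001]
ft_force: [-0.7, -0.5, -0.7]
grip_width: 0.0378
grip_force: 0.0
time: 9.1
position: [0.5272, 0.0093, 0.1191]
tool_rot: [0.985, 0.17, 0.002, 0.001]
ft_force: [-0.1, 0.6, -1.1]
grip_width: 0.0582
grip_force: 0.0
t 9.1 pos [0.5272 0.0093 0.1191] yaw 0.3423 tilt -1.0 w 0.0582 F [-0.1  0.6 -1.1]
shift [  70.7 -240.9   18.9] roll -8.23
```

```bash
python3 -m creep '[{"translation":[10,-35,0],"roll":-4,"gripper":60},{"translation":[20,-70,0],"roll":-8.2,"gripper":60},{"translation":[30,-105,0],"roll":-8.2,"gripper":60},{"translation":[40,-140,0],"roll":-8.2,"gripper":60},{"translation":[50,-175,0],"roll":-8.2,"gripper":60}]'; python3 -m creep '[{"translation":[0,0,0],"roll":0,"gripper":60},{"translation":[0,0,0],"roll":0,"gripper":60}]'; python3 go.py .5133 .2603 .10 .486
python3 - <<'E'
from h import *
D=cams()
for c in D: cv2.imwrite(f"pics/{c}4.png",D[c][0])
for n in(("scene","top"),("top",),("scene",)):
  x,f=fit(D,[("yellow",PL)],[.5857,-.0891,.128,.008],n,len(n)>1); print(x.round(4),round(f,3))
c=np.hstack([D["scene"][0][165:285,220:360],D["top"][0][165:285,215:355]])
cv2.imwrite("pics/g5.png",cv2.resize(c,(800,343),interpolation=cv2.INTER_CUBIC))
E
```

```text
time: 9.52
position: [0.5152, 0.1924, 0.118]
tool_rot: [0.971, 0.239, 0.001, 0.0]
ft_force: [0.9, -0.3, 0.0]
grip_width: 0.06
grip_force: 0.0
time: 9.68
position: [0.515, 0.1926, 0.1177]
tool_rot: [0.97, 0.241, 0.001, 0.0]
ft_force: [0.0, -0.9, -0.8]
grip_width: 0.0597
grip_force: 0.0
t 9.68 pos [0.515  0.1926 0.1177] yaw 0.4873 tilt -1.0 w 0.0597 F [ 0.  -0.9 -0.8]
shift [ 30.2 -60.7  17.7] roll 0.07
[ 0.5852 -0.0876  0.135   0.0091] 0.045
[ 0.585  -0.0876  0.1332  0.0109] 0.024
[ 0.5873 -0.0883  0.1351  0.0122] 0.059
```

View pics/g5.png

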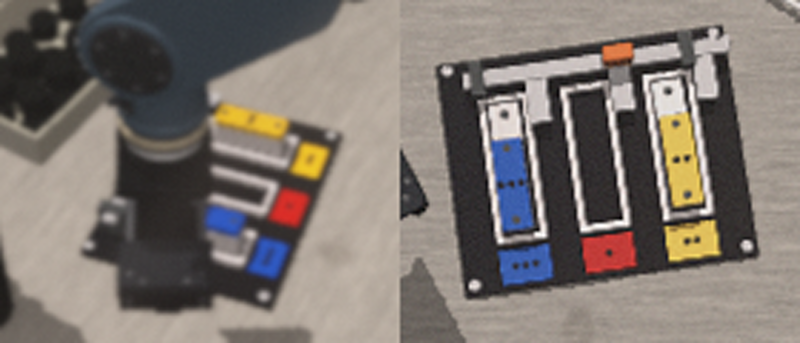

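Yellow lies in its slot between the rails (top crop (690,140)), at the same fitted height as blue. Red is next.

```bash
python3 -m creep '[{"translation":[15,-30,0],"roll":0,"gripper":60},{"translation":[30.2,-60.7,20],"roll":0,"gripper":60},{"translation":[30.2,-60.7,50],"roll":0,"gripper":60},{"translation":[30.2,-60.7,60],"roll":0,"gripper":60},{"translation":[30.2,-60.7,60],"roll":0,"gripper":60}]'; python3 -m creep '[{"translation":[0,0,0],"roll":0,"gripper":60},{"translation":[0,0,0],"roll":0,"gripper":60}]';  python3 go.py .5133 .2603 .0085 .486
```

```text
time: 10.2
position: [0.5117, 0.2562, 0.0544]
tool_rot: [0.971, 0.238, -0.004, 0.0]
ft_force: [-0.7, -0.7, -0.3]
grip_width: 0.06
grip_force: 0.0
time: 10.37
position: [0.515, 0.2572, 0.0579]
tool_rot: [0.971, 0.238, 0.001, 0.0]
ft_force: [-0.1, 0.2, 0.5]
grip_width: 0.0599
grip_force: 0.0
t 10.37 pos [0.515  0.2572 0.0579] yaw 0.4806 tilt -1.0 w 0.0599 F [-0.1  0.2  0.5]
shift [-0.1 -3.6 49.4] roll -0.31
```

```bash
python3 -m creep '[{"translation":[0,-3.5,5],"roll":-0.3,"gripper":55},{"translation":[0,-3.5,20],"roll":-0.3,"gripper":55},{"translation":[0,-3.5,35],"roll":-0.3,"gripper":55},{"translation":[0,-3.5,45],"roll":-0.3,"gripper":55},{"translation":[0,-3.5,50],"roll":-0.3,"gripper":55}]';python3 -m creep '[{"translation":[0,0,0],"roll":0,"gripper":55},{"translation":[0,0,0],"roll":0,"gripper":10},{"translation":[0,0,0],"roll":0,"gripper":10},{"translation":[0,0,0],"roll":0,"gripper":10},{"translation":[0,0,0],"roll":0,"gripper":10}]' 40;python3 -m creep '[{"translation":[0,0,0],"roll":0,"gripper":10},{"translation":[0,0,0],"roll":0,"gripper":10},{"translation":[0,0,0],"roll":0,"gripper":10},{"translation":[0,0,0],"roll":0,"gripper":10}]'
```

```text
time: 10.78
position: [0.512, 0.2612, 0.0063]
tool_rot: [0.97, 0.241, -0.0, 0.0]
ft_force: [0.2, -0.5, 0.1]
grip_width: 0.0553
grip_force: 0.0
time: 11.2
position: [0.5128, 0.2618, 0.0076]
tool_rot: [0.97, 0.242, 0.001, -0.0]
ft_force: [0.8, -0.3, 0.0]
grip_width: 0.0361
grip_force: 0.0
time: 11.53
position: [0.5128, 0.2615, 0.0074]
tool_rot: [0.97, 0.242, 0.001, 0.0]
ft_force: [0.8, -2.0, 4.1]
grip_width: 0.0256
grip_force: 40.0
```

```bash
python3 -m creep '[{"translation":[0,0,-20],"roll":0,"gripper":10},{"translation":[0,0,-50],"roll":0,"gripper":10},{"translation":[0,0,-80],"roll":0,"gripper":10},{"translation":[0,0,-90],"roll":0,"gripper":10},{"translation":[0,0,-90],"roll":0,"gripper":10}]'; python3 go.py .5597 -.0195 .0975 .13
```

```text
time: 11.95
position: [0.5139, 0.2624, 0.0991]
tool_rot: [0.97, 0.242, 0.003, -0.0]
ft_force: [0.2, 0.7, -2.8]
grip_width: 0.0258
grip_force: 40.0
t 11.95 pos [0.5139 0.2624 0.0991] yaw 0.4881 tilt -1.0 w 0.0258 F [ 0.2  0.7 -2.8]
shift [-91.7 270.4   1.3] roll 20.52
```

```bash
python3 -m creep '[{"translation":[-12,35,0],"roll":5,"gripper":10},{"translation":[-24,70,0],"roll":10,"gripper":10},{"translation":[-36,105,0],"roll":15,"gripper":10},{"translation":[-48,140,0],"roll":20.5,"gripper":10},{"translation":[-60,175,0],"roll":20.5,"gripper":10}]'; python3 -m creep '[{"translation":[0,0,0],"roll":0,"gripper":10},{"translation":[0,0,0],"roll":0,"gripper":10}]'; python3 go.py .5597 -.0195 .0975 .13
```

```text
time: 12.37
position: [0.5396, 0.0776, 0.0946]
tool_rot: [0.998, 0.064, -0.002, -0.0]
ft_force: [1.3, 0.1, -2.8]
grip_width: 0.0259
grip_force: 40.0
time: 12.53
position: [0.5405, 0.0769, 0.0949]
tool_rot: [0.998, 0.063, -0.002, -0.0]
ft_force: [-0.8, 0.3, -2.6]
grip_width: 0.0258
grip_force: 40.0
t 12.53 pos [0.5405 0.0769 0.0949] yaw 0.1258 tilt -1.0 w 0.0258 F [-0.8  0.3 -2.6]
shift [ 7.  98.  -2.8] roll -0.24
```

```bash
python3 -m creep '[{"translation":[2,33,0],"roll":-0.2,"gripper":10},{"translation":[5,66,0],"roll":-0.2,"gripper":10},{"translation":[7,98,0],"roll":-0.2,"gripper":10},{"translation":[7,98,20],"roll":-0.2,"gripper":10},{"translation":[7,98,45],"roll":-0.2,"gripper":10}]'; python3 -m creep '[{"translation":[0,0,3],"roll":0,"gripper":10},{"translation":[0,0,6],"roll":0,"gripper":10},{"translation":[0,0,6],"roll":0,"gripper":10}]'; python3 go.py .5597 -.0195 .0157 .13
```

```text
time: 12.95
position: [0.5629, -0.0183, 0.0519]
tool_rot: [0.998, 0.066, 0.002, 0.0]
ft_force: [-0.7, 0.1, -2.1]
grip_width: 0.026
grip_force: 40.0
time: 13.2
position: [0.5601, -0.016, 0.045]
tool_rot: [0.998, 0.068, -0.001, -0.0]
ft_force: [0.2, -0.5, -2.6]
grip_width: 0.0252
grip_force: 40.0
t 13.2 pos [ 0.5601 -0.016   0.045 ] yaw 0.1354 tilt -1.0 w 0.0252 F [ 0.2 -0.5 -2.6]
shift [-0.8  3.5 29.3] roll 0.31
```

```bash
python3 -m creep '[{"translation":[-0.8,3.5,0],"roll":0.3,"gripper":10},{"translation":[-0.8,3.5,5],"roll":0.3,"gripper":10},{"translation":[-0.8,3.5,9],"roll":0.3,"gripper":10},{"translation":[-0.8,3.5,13],"roll":0.3,"gripper":10},{"translation":[-0.8,3.5,13],"roll":0.3,"gripper":10}]'; python3 -m creep '[{"translation":[0,0,0],"roll":0,"gripper":10}]'; python3 go.py .5597 -.0195 .0157 .13
```

```text
time: 13.62
position: [0.5602, -0.0208, 0.0324]
tool_rot: [0.998, 0.064, -0.0, -0.0]
ft_force: [-0.1, 0.1, -3.4]
grip_width: 0.0257
grip_force: 40.0
time: 13.7
position: [0.5605, -0.0209, 0.0327]
tool_rot: [0.998, 0.064, -0.0, -0.0]
ft_force: [-0.9, 0.0, -3.1]
grip_width: 0.0258
grip_force: 40.0
t 13.7 pos [ 0.5605 -0.0209  0.0327] yaw 0.1285 tilt -1.0 w 0.0258 F [-0.9  0.  -3.1]
shift [-0.6 -1.4 17. ] roll -0.08
```

```bash
python3 -m creep '[{"translation":[-0.5,-1.4,3],"roll":0,"gripper":10},{"translation":[-0.5,-1.4,6],"roll":0,"gripper":10},{"translation":[-0.5,-1.4,9],"roll":0,"gripper":10},{"translation":[-0.5,-1.4,11],"roll":0,"gripper":10}]'; python3 -m creep '[{"translation":[0,0,2],"roll":0,"gripper":10},{"translation":[0,0,4],"roll":0,"gripper":10},{"translation":[0,0,4],"roll":0,"gripper":10}]'; python3 go.py .5597 -.0195 .0157 .13
```

```text
time: 14.03
position: [0.5598, -0.0196, 0.0215]
tool_rot: [0.998, 0.064, -0.0, -0.0]
ft_force: [-0.2, 1.1, -3.0]
grip_width: 0.0258
grip_force: 40.0
time: 14.28
position: [0.5598, -0.0196, 0.0174]
tool_rot: [0.998, 0.064, -0.0, -0.0]
ft_force: [-0.5, -0.6, -2.7]
grip_width: 0.0255
grip_force: 40.0
t 14.28 pos [ 0.5598 -0.0196  0.0174] yaw 0.1285 tilt -1.0 w 0.0255 F [-0.5 -0.6 -2.7]
shift [-0.  -0.1  1.7] roll -0.08
```

```bash
python3 -m creep '[{"translation":[0,0,2],"roll":0,"gripper":10},{"translation":[0,0,2],"roll":0,"gripper":34},{"translation":[0,0,2],"roll":0,"gripper":34},{"translation":[0,0,2],"roll":0,"gripper":34},{"translation":[0,0,2],"roll":0,"gripper":34}]'; python3 -m creep '[{"translation":[0,0,-15],"roll":0,"gripper":40},{"translation":[0,0,-45],"roll":0,"gripper":45},{"translation":[0,0,-80],"roll":0,"gripper":45},{"translation":[-35,0,-85],"roll":0,"gripper":45},{"translation":[-70,0,-85],"roll":0,"gripper":45}]'; python3 -m creep '[{"translation":[-20,30,0],"roll":0,"gripper":45},{"translation":[-20,65,0],"roll":0,"gripper":45},{"translation":[-20,100,0],"roll":0,"gripper":45},{"translation":[-20,140,0],"roll":0,"gripper":45},{"translation":[-20,175,0],"roll":0,"gripper":45}]'
python3 - <<'E'
from h import *
D=cams()
for c in D: cv2.imwrite(f"pics/{c}5.png",D[c][0])
for col,p in(("red",[.5764,-.0173]),("yellow",[.5855,-.0885]),("blue",[.5673,.0538])):
  for n in(("scene","top"),("top",)):
    x,f=fit(D,[(col,PL)],[*p,.13,.009],n,len(n)>1); print(col,x.round(4),round(f,3))
x,f=fit(D,[("orange",box((-.007,-.013,.038),(.007,.013,.072)))],[.6538,-.0388,.13,0]);print("grip",x.round(4),f)
c=np.hstack([D["scene"][0][165:285,220:360],D["top"][0][165:285,215:355]])
cv2.imwrite("pics/g6.png",cv2.resize(c,(800,343),interpolation=cv2.INTER_CUBIC))
E
```

```text
time: 14.7
position: [0.5604, -0.0197, 0.0163]
tool_rot: [0.998, 0.064, 0.0, 0.0]
ft_force: [0.6, 0.1, 0.4]
grip_width: 0.0336
grip_force: 0.0
time: 15.12
position: [0.4945, -0.0297, 0.104]
tool_rot: [0.998, 0.065, 0.005, 0.002]
ft_force: [-0.8, 0.7, -1.0]
grip_width: 0.0445
grip_force: 0.0
time: 15.53
position: [0.4936, -0.2071, 0.1016]
tool_rot: [0.998, 0.064, 0.001, 0.001]
ft_force: [0.3, 0.0, 0.5]
grip_width: 0.045
grip_force: 0.0
red [ 0.5757 -0.017   0.1175  0.0092] 0.073
red [ 0.5757 -0.0169  0.1221  0.0146] 0.045
yellow [ 0.5852 -0.0876  0.1337  0.0091] 0.049
yellow [ 0.5848 -0.0876  0.1337  0.0125] 0.022
blue [0.5679 0.0536 0.1358 0.0091] 0.142
blue [0.5673 0.0533 0.1292 0.0139] 0.075
grip [ 6.585e-01 -3.870e-02  3.038e-01 -1.000e-04] 0.2031944662193288
```

View pics/g6.png

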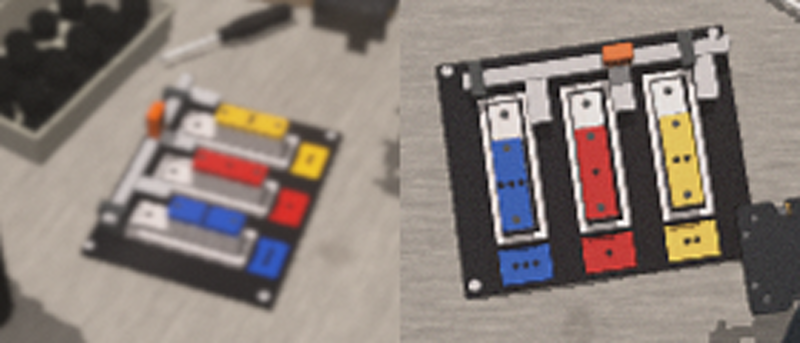

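All three blocks lie between their rails (top crop, red at (597,155)) with fitted positions within about 1 mm of the slots, and the slide is still open. Next I'll grip the orange handle, at about (618,53).

```bash
python3 go.py .656 -.039 .10 .13
```

```text
t 15.63 pos [ 0.496  -0.2114  0.1018] yaw 0.1232 tilt -1.0 w 0.0451 F [ 0.7 -0.3  0.6]
shift [ 180.  -151.5    1.9] roll -0.39
```

```bash
python3 -m creep '[{"translation":[30,-25,-4],"roll":-0.4,"gripper":50},{"translation":[60,-50,-4],"roll":-0.4,"gripper":50},{"translation":[90,-75,-4],"roll":-0.4,"gripper":50},{"translation":[120,-100,-4],"roll":-0.4,"gripper":50},{"translation":[150,-126,-4],"roll":-0.4,"gripper":50}]'; python3 -m creep '[{"translation":[15,-13,0],"roll":0,"gripper":50},{"translation":[30,-25,0],"roll":0,"gripper":50},{"translation":[30,-25,0],"roll":0,"gripper":50},{"translation":[30,-25,0],"roll":0,"gripper":50}]'; python3 go.py .656 -.039 .033 .13
```

```text
time: 16.05
position: [0.6263, -0.0584, 0.1051]
tool_rot: [0.998, 0.068, -0.0, -0.0]
ft_force: [-0.6, -0.7, 1.3]
grip_width: 0.0498
grip_force: 0.0
time: 16.38
position: [0.6518, -0.0301, 0.1047]
tool_rot: [0.998, 0.069, -0.0, -0.0]
ft_force: [-0.4, -1.0, -0.5]
grip_width: 0.05
grip_force: 0.0
t 16.38 pos [ 0.6518 -0.0301  0.1047] yaw 0.1382 tilt -1.0 w 0.05 F [-0.4 -1.  -0.5]
shift [ 3.   9.4 71.7] roll 0.47
```

```bash
python3 -m creep '[{"translation":[3,9,5],"roll":0.5,"gripper":50},{"translation":[3,9,25],"roll":0.5,"gripper":50},{"translation":[3,9,45],"roll":0.5,"gripper":50},{"translation":[3,9,60],"roll":0.5,"gripper":50},{"translation":[3,9,68],"roll":0.5,"gripper":50}]'; python3 -m creep '[{"translation":[0,0,0],"roll":0,"gripper":50},{"translation":[0,0,0],"roll":0,"gripper":15},{"translation":[0,0,0],"roll":0,"gripper":15},{"translation":[0,0,0],"roll":0,"gripper":15},{"translation":[0,0,0],"roll":0,"gripper":15}]' 15;python3 -m creep '[{"translation":[0,0,0],"roll":0,"gripper":15},{"translation":[0,0,0],"roll":0,"gripper":15},{"translation":[0,0,0],"roll":0,"gripper":15}]'; python3 go.py .656 -.039 .033 .13
```

```text
time: 16.8
position: [0.6539, -0.0418, 0.0345]
tool_rot: [0.998, 0.062, -0.002, -0.0]
ft_force: [0.2, 0.7, -0.2]
grip_width: 0.05
grip_force: 0.0
time: 17.22
position: [0.6571, -0.0405, 0.0381]
tool_rot: [0.998, 0.063, 0.001, 0.0]
ft_force: [0.1, -0.5, 0.3]
grip_width: 0.0308
grip_force: 0.0
time: 17.47
position: [0.6569, -0.0403, 0.0379]
tool_rot: [0.998, 0.063, 0.001, 0.0]
ft_force: [-1.0, 0.0, 4.0]
grip_width: 0.0258
grip_force: 15.0
t 17.47 pos [ 0.6569 -0.0403  0.0379] yaw 0.1269 tilt -1.0 w 0.0258 F [-1.  0.  4.]
shift [-0.8 -1.4  4.9] roll -0.18
```

Gripped. I'll drag along tool −y, which is rack +y.

```bash
python3 -m creep '[{"translation":[0,-8,0],"roll":0,"gripper":15},{"translation":[0,-16,0],"roll":0,"gripper":15},{"translation":[0,-24,0],"roll":0,"gripper":15},{"translation":[0,-31,0],"roll":0,"gripper":15},{"translation":[0,-31,0],"roll":0,"gripper":15}]'; python3 -m creep '[{"translation":[0,-2,0],"roll":0,"gripper":15},{"translation":[0,-4,0],"roll":0,"gripper":15},{"translation":[0,-5,0],"roll":0,"gripper":15},{"translation":[0,-5,0],"roll":0,"gripper":15}]'
```

```text
time: 17.88
position: [0.6531, -0.0095, 0.0378]
tool_rot: [0.998, 0.064, 0.001, 0.001]
ft_force: [-0.4, -3.8, 4.5]
grip_width: 0.0258
grip_force: 15.0
time: 18.22
position: [0.6531, -0.0094, 0.0378]
tool_rot: [0.998, 0.064, 0.001, 0.004]
ft_force: [-1.3, -13.9, 3.8]
grip_width: 0.0257
grip_force: 15.0
```

```bash
python3 -m creep '[{"translation":[0,0,0],"roll":0,"gripper":32},{"translation":[0,0,0],"roll":0,"gripper":36},{"translation":[0,4,0],"roll":0,"gripper":42},{"translation":[0,4,-30],"roll":0,"gripper":42},{"translation":[0,4,-60],"roll":0,"gripper":42}]';python3 -m creep '[{"translation":[-35,0,-20],"roll":0,"gripper":42},{"translation":[-70,10,-20],"roll":0,"gripper":42},{"translation":[-100,35,-20],"roll":0,"gripper":42},{"translation":[-125,65,-20],"roll":0,"gripper":42},{"translation":[-150,98,-20],"roll":0,"gripper":42}]';python3 -m creep '[{"translation":[0,35,0],"roll":0,"gripper":42},{"translation":[0,70,0],"roll":0,"gripper":42},{"translation":[0,105,0],"roll":0,"gripper":42},{"translation":[0,105,0],"roll":0,"gripper":42}]'
python3 - <<'E'
from h import *
D=cams()
for c in D: cv2.imwrite(f"pics/{c}6.png",D[c][0])
# grip shift via orange centroid in top, before/after
i=D["top"][1]
for im in(cv2.imread("pics/top5.png"),D["top"][0]):
    m=mask(im,"orange");m[:165]=0;m[200:]=0;m[:,:230]=0;m[:,340:]=0
    y,x=np.nonzero(m);print(len(x),back(i,(x.mean(),y.mean()),.068).round(4))
for col,p in(("red",[.5764,-.0173]),("yellow",[.5855,-.0885]),("blue",[.5673,.0538])):
    x,f=fit(D,[(col,PL)],[*p,.13,.009]); print(col,x.round(4),round(f,3))
c=np.hstack([cv2.imread("pics/top5.png")[165:255,215:355],D["top"][0][165:255,215:355]])
cv2.imwrite("pics/g7.png",cv2.resize(c,(800,257),interpolation=cv2.INTER_CUBIC))
E
```

```text
time: 18.63
position: [0.6495, -0.0073, 0.0944]
tool_rot: [0.998, 0.063, -0.004, -0.001]
ft_force: [1.9, -0.7, -0.7]
grip_width: 0.0408
grip_force: 0.0
time: 19.05
position: [0.5138, -0.1232, 0.1167]
tool_rot: [0.998, 0.065, -0.001, -0.001]
ft_force: [-0.0, -0.2, -0.2]
grip_width: 0.0417
grip_force: 0.0
time: 19.38
position: [0.5315, -0.2353, 0.117]
tool_rot: [0.998, 0.061, 0.002, 0.002]
ft_force: [1.7, 0.0, 1.0]
grip_width: 0.0423
grip_force: 0.0
80 [ 0.6557 -0.0385  0.068 ]
79 [ 0.652  -0.0086  0.068 ]
red [ 0.5761 -0.0169  0.1213  0.0091] 0.074
yellow [ 0.5852 -0.0876  0.1341  0.0092] 0.048
blue [0.5679 0.0536 0.1434 0.0094] 0.14
```

View pics/g7.png

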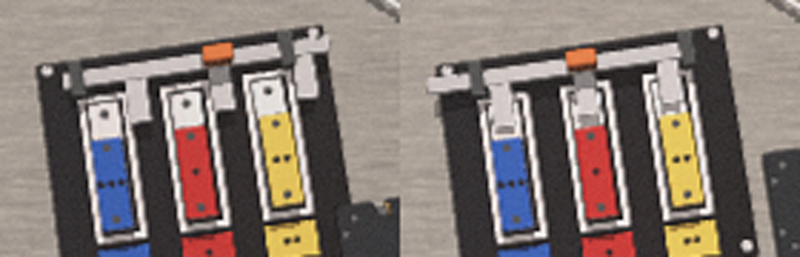

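Run:
```python
from h import *
i=viewer.camera_info("top"); yaw=.13; ex=np.array([np.cos(yaw),np.sin(yaw)]); ey=np.array([-ex[1],ex[0]])
C=np.array([.5764,-.0173])
for f in("top5","top6"):
    g=cv2.cvtColor(cv2.imread(f"pics/{f}.png"),cv2.COLOR_BGR2GRAY)
    for n,s in(("blue",.0715),("red",0),("yel",-.0715)):
        for x in(.040,.050):
            t=np.arange(-.055,.0201,.002)
            P=np.array([[*(C+x*ex+(s+a)*ey),.036] for a in t]); u=proj(i,P).astype(np.float32)
            v=cv2.remap(g,u[:,:1],u[:,1:],cv2.INTER_LINEAR)[:,0]
            print(f,n,x,"from -55 step 2:",*v)
```

```text
top5 blue 0.04 from -55 step 2: 183 226 178 33 46 48 49 69 126 195 202 201 200 197 198 196 190 197 199 140 109 181 221 224 221 211 174 167 182 204 219 223 217 162 110 143 226 214
top5 blue 0.05 from -55 step 2: 169 221 163 81 44 46 39 99 175 206 202 200 200 199 200 195 178 152 202 104 74 150 229 222 224 227 220 209 211 217 220 223 223 202 86 122 146 114
top5 red 0.04 from -55 step 2: 170 224 203 79 52 44 59 114 188 200 201 199 198 198 200 191 169 173 233 215 76 83 168 232 226 223 204 169 139 157 214 223 224 218 193 121 205 222
top5 red 0.05 from -55 step 2: 137 220 218 121 36 43 43 100 171 207 201 204 201 202 203 201 190 131 133 104 76 109 195 218 223 224 226 228 220 215 217 217 210 187 141 141 183 211
top5 yel 0.04 from -55 step 2: 149 115 49 49 47 45 60 122 199 204 199 200 198 198 200 193 163 134 228 218 95 69 154 233 226 225 219 197 172 175 211 223 226 223 209 142 189 221
top5 yel 0.05 from -55 step 2: 145 93 60 49 48 42 51 101 164 202 200 199 198 200 204 203 180 100 122 138 100 34 115 197 224 221 222 222 226 229 229 226 221 224 211 172 156 231
top6 blue 0.04 from -55 step 2: 186 
[... 272 characters left out ...]
 206 212 218 210 86 127 153 119
top6 red 0.04 from -55 step 2: 174 230 213 85 51 49 50 50 48 54 54 51 50 52 49 51 96 172 238 216 82 74 138 196 209 207 207 205 204 206 211 218 225 224 200 123 209 227
top6 red 0.05 from -55 step 2: 139 225 224 123 35 47 49 51 52 51 48 49 53 53 48 58 114 201 221 155 87 107 183 182 195 208 208 208 205 207 205 189 155 139 108 131 187 217
top6 yel 0.04 from -55 step 2: 152 118 46 45 49 51 51 52 52 52 53 52 49 53 50 46 73 148 238 227 104 67 139 215 205 207 209 208 205 206 205 189 173 181 218 147 193 228
top6 yel 0.05 from -55 step 2: 149 97 63 50 51 50 51 52 51 50 50 50 51 54 53 50 52 92 132 140 101 33 107 190 214 206 205 207 207 206 201 184 151 217 219 177 159 237
```

The tabs moved from about −31 mm to about −1 mm of the slot middles, and the slide stopped hard at 14 N, so it is at its end stop. The robot is clear of everything.

```bash
python3 -c "
from rig import hand_in
print(hand_in())"
```

```text
the job is handed in; nothing more can be done
None
```

The red and yellow blocks are back in their own slots with toes away from the robot, and the slide is at its end stop. I handed the job in at about 19 s; the system returned no verdict.

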